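Set the end stop, then seat a lens barrel in the V-block and hold it down

ROBOT

A 7-joint arm with a two-finger parallel gripper is mounted at the origin on a cart in front of the work surface, level with it; the furniture and walls round the work are solid. World frame = base frame: x ahead of the robot, y to its left, z up, the work surface at z = 0. Lengths are in m, angles in rad, forces in N, time in s.
With the tool pointing down it reaches from about 0.4 to 0.85 m from the base axis. Payload 6.9 kg.
Tool frame: the origin (TCP) lies on the centre line of the jaws, within the pads' length; the fingertips stand 8 mm ahead of it and the grasp point (between the pads) lies 11 mm behind it (arm.tip_reach is the distance from the TCP to the fingertips, in m); z points along the fingers, y is the line along which they close (so a half turn about z gives the same grasp; the last joint's range is limited). The gripper opens to 85 mm and grips with 20 to 120 N. Pads are 22 mm wide; open, the fingers measure 114 mm over their backs; the gripper's body (76 mm by 85 mm) begins 54 mm behind the grasp point. The pads swing forward as they close: fully open they stand 13 mm farther back than shut.
Start: joints at [-1.052, 0.507, -0.238, 1.5, 0.126, 1.149, -0.155], TCP at [0.251, 0.572, 0.239] pointing down, gripper open.
Joint ranges: [-3.08, 3.08], [-0.24, 2.05], [-1.43, 1.35], [0, 2.5], [-1.52, 4.66], [0.17, 1.96], [-2.89, 2.89]. Speed limits (rad/s): [2.39, 2.39, 3.14, 3.14, 3.14, 3.14, 3.14].

INTERFACE

Orientations are given as a rotation vector (axis times angle).
In Python, from workcell import arm, jaws, ik, status, optics, job gives the robot as it stands. Calls block until the motion is done:
- arm.move_pose(position, orientation): joint-space move of the TCP to a pose.
- arm.move_linear(position, rot=None, vel=0.15): straight line of the TCP; rot=None keeps the orientation; vel is the mean speed in m/s.
- arm.move_j(angles): joint-space move.
- jaws.move_gripper(opening): opening from 0.0 (shut) to 1.0 (fully open); the grip force is fixed at half the most; returns when the fingers have stopped.
- arm.dwell(seconds).
- ik(position, orientation): joint angles nearest the present ones, or None.
- status.get_state(): the state.
- optics.grab_frame(name): name is "scene" or "top" or "wrist"; returns (picture, depth): 400x640x3 uint8, red, green, blue; 400x640 float32, m along the optical axis (not along the pixel's ray), 0 where there is no reading.
- optics.camera_info(name): a dict with "fx", "fy", "cx", "cy" (pixels), "cam_to_world" (4x4, takes a point from camera to world coordinates); the wrist camera has in their place "mount" (4x4, takes a point from camera to tool coordinates, whose origin is the TCP and whose axes are the flange's). Camera axes: x right, y up, looking along -z (the intrinsics and any distortion apply to the point x, -y, -z); pixel columns grow to the right and rows downward; lengths in m; the calibration is good to about 2 mm. A picture is of the moment at which its call begins: read the wrist's pose just before it. camera_info takes no time and is no camera call.
A pose or a line that the arm cannot do raises arm.MotionError and nothing moves.
- job.close_job(): hands the job in; it is judged then, once.
Trained networks look in the newest picture that a camera, given by its name, has taken for a name from the list of things; names that differ only in an ending like _2 or _b are one class to them, and where a whole thing is asked for, a point or a joint stands for the part that bears it (a point fixed in the world has none). Each returns a list of dicts, best first, with "conf" (0 to 1); they miss things now and then, are a little off and sometimes report something else, mostly with a low value. They report only what shows in the picture. A call takes as long as a camera call.
- optics.trace(camera, target): "pixels" (400x640 bool, what is visible of it).
- optics.spot_point(camera, target): "centre" ([x, y, z] in m, in the coordinates of the camera as it stood for that picture, good to about 4 mm: a listed point, or the origin of a listed thing).
The state is a dict: "time_s": time; "qpos": joint angles; "joint_velocities": joint speeds; "tau": joint torques, N m; "tcp_pos": TCP position; "orientation": TCP orientation; "ft_force": force on the tool from outside, world axes, zero at the start; "wrist_torque": the same for the moment, N m; "width": opening from 0.0 (shut) to 1.0 (fully open); "finger_force": force on a finger pad.
Only numpy, scipy, OpenCV 4.12 (cv2) and the standard library are available. Lean on these libraries where they do the work, as an engineer would, in place of code of your own. Each camera call takes 0.05 s, during which the arm holds its last target. There are 200 camera calls.

TASK

Turn the round knob of the V-block fixture until the pointer of its end stop lines up with the long mark on the scale. Then take the lens barrel from its wooden rest, lay it in the V with one end against the stop, and press it down firmly (about 10 N) so that it bears on both flanks of the V; finish while your fingers still hold it pressed there. Leave the bean jar, the hex key and the tamper where they stand.

Things in the scene. Friction and masses are not known exactly. Their poses are not given: they have to be found in the camera images.
- fixture: Fixed fixture: dark steel plate 140 x 275 x 12 mm with two V-blocks in line. Origin: on the bench under the V's middle. z up, y along the V towards stop and knob, -x (scale side) to the robot; yaw within 0.2 rad. Plate: x -92..48, y -72..203 mm. V-blocks: 68 mm wide, 61 mm high, at y -59..-35 and 35..59 mm; between them only the plate, so fingers have room round the barrel's middle.
- v_center (a point): Where the centre of a seated barrel's axis belongs: 64 mm above the bench over the fixture's origin. Axes as the fixture's. The V is 90 degrees (flanks at 45 degrees), open upward, its bottom line 24 mm below this point. Push straight down here: an arm that gives sideways while it pushes (a side load near the size of the push) lifts the load off one flank; trim the side force away.
- flank_near: The 45 degree steel flank strips of both V-blocks on the -x side (nearer the robot). Origin and axes as the fixture's.
- flank_far: The same on the +x side (farther from the robot). Origin and axes as the fixture's.
- stop_face (a point): Centre of the end stop's flat face, at a seated barrel's axis height; axes as the fixture's. It looks to -y, towards the V; the aluminium plate is 34 mm wide, 10 mm thick, 44 to 80 mm above the bench. With the pointer on the mark it is 80 mm from v_center, so a 160 mm barrel touching it is centred on the V. A push of up to 20 N does not shift it.
- pointer_tip (a point): Tip of the thin steel pointer on the stop's -x side, just above the scale; it rides with the stop. Axes as the fixture's. It lines up with the mark when both have the same y in the fixture's frame. At the start it is 10 to 22 mm beyond the mark (too far to +y).
- scale_mark (a point): Middle of the one long black line (1.8 x 30 mm, along the fixture's x) on the aluminium scale plate; the short lines are 5 mm apart. Axes as the fixture's.
- knob_grip (a point): Point to grip, on the vertical axis of the black fluted round knob (36 mm diameter): 65 mm above the bench, 165 mm from the fixture's origin along its y. The grip part spans 54 to 76 mm above the bench; below it is a housing 56 x 50 mm, 42 mm high. The knob stays where it is left.
- knob (a joint): Knob angle in rad, 0 with the pointer on the mark, growing counter-clockwise seen from above. A pinion drives the stop 10 mm per rad: clockwise moves stop and pointer towards the V (-y). Starts between 1.0 and 2.2; range -1.2 to 2.6. Friction torque about 0.25 N m.
- rest: Fixed wooden rest, 50 x 130 mm base 7 mm thick, with two low V saddles 52 mm either side of its middle in its y direction, 28 mm high at most; the barrel lies in them along the rest's y. Origin on the bench under the middle. Its y is within 0.5 rad of the world's x axis.
- barrel_center (a point): Centre of the loose lens barrel: a smooth aluminium tube, 34 mm diameter, 160 mm long, glass at both ends (both ends alike, either way round will do), about 0.11 kg. Its y is the barrel's axis; x and z may have any roll. On the rest it is 36 mm above the bench; its middle is free on both sides for fingers.
- jar_center (a point): Bystander: clear jar of beans with a black lid, 79 mm diameter, 154 mm tall; half-way up.
- key_center (a point): Bystander: small dark hex key lying flat, 31 x 88 x 5 mm; centre.
- press_center (a point): Bystander: tamper with wooden handle and metal foot, 58 mm diameter, 82 mm tall; half-way up.
- barrel: The same lens barrel; origin and axes as barrel_center.

How it is judged:
By the outcome, as a careful person would: the job done as asked, in the order asked, and still so for the second after the job is handed in, while the arm keeps its last pose, push and grip.
It also fails if it takes over 70 s, if anything falls off the work surface, if the arm or the gripper's body presses on something with over 40 N, if the wrist force passes 120 N, or if a joint passes its speed limit or range.

## Working session

There is one attempt and no reset: what is moved stays moved. The work goes in short steps, each a Python script; the robot and the scene stay as the last script left them, time stands still between calls to the robot, and variables do not carry over. Pictures are saved under pics/ and viewed, at most 10 in all, crops included, and the job is handed in when it is done.

```bash
mkdir -p pics; cat > h.py <<'E'
import numpy as np, cv2
from scipy.spatial.transform import Rotation as R
from workcell import arm, jaws, ik, status, optics, job
def c2w(cam):
    i=optics.camera_info(cam)
    if 'cam_to_world' in i: return np.array(i['cam_to_world'])
    s=status.get_state(); T=np.eye(4); T[:3,:3]=R.from_rotvec(s['orientation']).as_matrix(); T[:3,3]=s['tcp_pos']
    return T@np.array(i['mount'])
def spot(cam,n):
    T=c2w(cam); return [(round(d['conf'],2),(T@np.r_[d['centre'],1])[:3].round(4)) for d in optics.spot_point(cam,n)[:2]]
def cloud(cam,depth,mask):
    i=optics.camera_info(cam); v,u=np.nonzero(mask&(depth>0)); d=depth[v,u]
    p=np.c_[(u-i['cx'])*d/i['fx'],-(v-i['cy'])*d/i['fy'],-d,np.ones(len(d))]
    return (p@c2w(cam).T)[:,:3]
def down(a): # tool z down, tool y (closing) along world angle a
    y=np.array([np.cos(a),np.sin(a),0]); z=np.array([0,0,-1.]); return R.from_matrix(np.c_[np.cross(y,z),y,z]).as_rotvec()
def st(): 
    s=status.get_state(); print(round(s['time_s'],2),np.round(s['tcp_pos'],4),'F',np.round(s['ft_force'],2),'M',np.round(s['wrist_torque'],2),'w',round(s['width'],3),'ff',np.round(s['finger_force'],1),'q7',np.round(s['qpos'][6],2)); return s
E
python3 - <<'E'
from h import *
s=st(); print(s['orientation'], {k:v for k,v in optics.camera_info('top').items()})
for c in ['top','scene']:
    im,d=optics.grab_frame(c); cv2.imwrite(f'pics/{c}0.png',im[:,:,::-1])
    for n in ['fixture','v_center','stop_face','pointer_tip','scale_mark','knob_grip','rest','barrel_center','jar_center','key_center','press_center']: print(c,n,spot(c,n))
    for n in ['barrel','rest','fixture']:
        t=optics.trace(c,n)
        if t:
            p=cloud(c,d,t[0]['pixels']); print(n,t[0]['conf'],len(p),p.mean(0).round(4),p.min(0).round(3),p.max(0).round(3))
            if len(p)>5:
                w,V=np.linalg.eigh(np.cov(p[:,:2].T)); print('axis',V[:,1],np.degrees(np.arctan2(V[1,1],V[0,1])))
E
```

```text
0.0 [0.2512 0.5718 0.2384] F [-0.09 -0.15 -0.51] M [-0.01 -0.02 -0.03] w 0.998 ff 0.0 q7 -0.15
[-6.45328803e-01 -3.07429870e+00  2.79049935e-03] {'fx': 408.69709263736814, 'fy': 408.69709263736814, 'cx': 314.18302898568146, 'cy': 200.61730032261747, 'cam_to_world': array([[-1.93239688e-02,  9.97318536e-01, -7.05855579e-02,
         5.16953027e-01],
       [-9.99812867e-01, -1.93394983e-02,  4.63444570e-04,
        -6.25990328e-02],
       [-9.02887420e-04,  7.05813046e-02,  9.97505621e-01,
         1.16837048e+00],
       [ 0.00000000e+00,  0.00000000e+00,  0.00000000e+00,
         1.00000000e+00]])}
top fixture [(0.65, array([ 0.4924, -0.0111,  0.0032])), (0.35, array([0.5109, 0.0784, 0.0629]))]
top v_center [(0.78, array([ 0.493 , -0.0152,  0.0664]))]
top stop_face [(0.63, array([0.5136, 0.0766, 0.0638]))]
top pointer_tip []
top scale_mark [(0.7, array([0.4407, 0.0839, 0.0194]))]
top knob_grip [(0.74, array([0.526 , 0.1438, 0.0641])), (0.28, array([ 0.493 , -0.0137,  0.0045]))]
top rest [(0.48, array([ 0.4897, -0.3126,  0.0013]))]
top barrel_center [(0.66, array([ 0.4841, -0.3152, 
[... 861 characters left out ...]
p [(0.7, array([0.5253, 0.1468, 0.0673]))]
scene rest [(0.74, array([ 0.4924, -0.3145,  0.0038]))]
scene barrel_center [(0.91, array([ 0.4888, -0.3117,  0.0373]))]
scene jar_center [(0.65, array([ 0.7347, -0.0409,  0.0728]))]
scene key_center [(0.58, array([ 0.7419, -0.267 ,  0.0036])), (0.2, array([0.7422, 0.1438, 0.0421]))]
scene press_center [(0.72, array([ 0.4951, -0.0144,  0.065 ])), (0.7, array([0.7423, 0.1472, 0.0443]))]
barrel 0.6 1623 [ 0.4661 -0.3248  0.0469] [ 0.407 -0.355  0.006] [ 0.564 -0.28   0.055]
axis [-0.95146818 -0.30774715] -162.0764842241675
fixture 0.67 5378 [0.4731 0.0242 0.026 ] [ 0.392 -0.095 -0.002] [0.655 0.329 0.081]
axis [0.13586335 0.99072759] 82.19145352917195
```

```bash
python3 - <<'E'
from h import *
print(np.round(optics.camera_info('wrist')['mount'],3), optics.camera_info('wrist')['fx'])
yaw=-0.195
for a in [yaw,yaw+np.pi]:
  for da in [-1.2,-.62,0,.62,1.2]:
    q=ik([.5256,.1453,.056],down(a+da)); print(round(a+da,2),None if q is None else np.round(q,2))
best=min([a for a in [yaw,yaw+np.pi] if ik([.5,.06,.3],down(a)) is not None],key=lambda a:abs(ik([.5,.06,.3],down(a))[6]))
arm.move_pose([.5,.06,.3],down(best)); st(); print(best)
im,d=optics.grab_frame('wrist'); cv2.imwrite('pics/w1.png',im[:,:,::-1])
for n in ['fixture','v_center','stop_face','pointer_tip','scale_mark','knob_grip']: print(n,spot('wrist',n))
E
```

```text
[[ 0.001  0.963  0.27   0.07 ]
 [ 1.    -0.001  0.    -0.   ]
 [ 0.001  0.27  -0.963 -0.134]
 [ 0.     0.     0.     1.   ]] 289.1190173361709
-1.4 [-0.54  0.63  0.35  1.94 -0.35  0.64 -1.36]
-0.81 [-0.49  0.62  0.28  1.94 -0.28  0.62 -0.85]
-0.2 [-0.41  0.61  0.15  1.93 -0.15  0.61 -0.36]
0.42 [-0.32  0.6   0.01  1.93 -0.01  0.61  0.12]
1.0 [-0.24  0.6  -0.11  1.93  0.11  0.61  0.58]
1.75 [-0.14  0.61 -0.27  1.93  0.26  0.63  1.18]
2.33 [-0.05  0.63 -0.42  1.93  0.39  0.67  1.62]
2.95 [ 0.05  0.65 -0.57  1.93  0.53  0.71  2.11]
3.57 [ 0.15  0.7  -0.74  1.93  0.66  0.78  2.6 ]
4.15 [-0.94  0.92  1.15  1.94 -1.02  1.02 -1.44]
3.56 [0.5    0.0615 0.2997] F [-0.38 -0.65  0.74] M [ 0.   -0.01 -0.01] w 1.002 ff 0.0 q7 -0.26
-0.195
fixture []
v_center [(0.58, array([ 0.4954, -0.0166,  0.0642]))]
stop_face [(0.75, array([0.5113, 0.0757, 0.0663]))]
pointer_tip [(0.63, array([0.4449, 0.0985, 0.022 ])), (0.6, array([0.7394, 0.1478, 0.0441]))]
scale_mark [(0.67, array([0.4421, 0.0821, 0.0157]))]
knob_grip [(0.78, array([0.5256, 0.1446, 0.063 ]))]
```

View pics/top0.png

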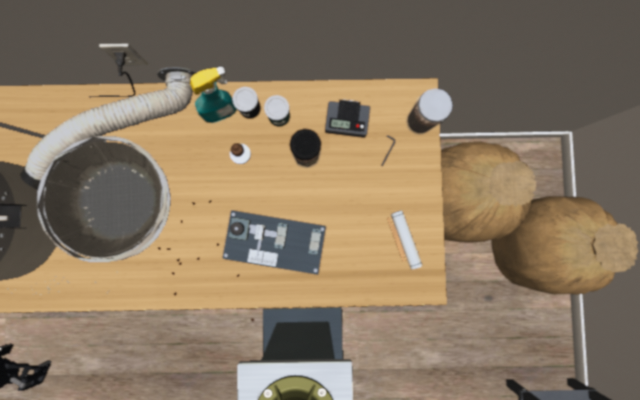

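View pics/w1.png

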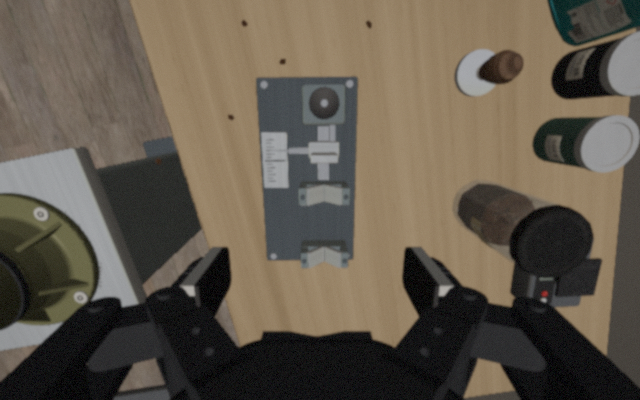

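```bash
cat > knob.py <<'E'
from h import *
K=[.5256,.1452]
def turn(a0,delta):
    arm.move_pose([*K,.15],down(a0)); arm.move_linear([*K,.057])
    jaws.move_gripper(0.0); s=st()
    p=s['tcp_pos']; n=int(np.ceil(abs(delta)/.35))
    for i in range(1,n+1): arm.move_linear([*K,.057],down(a0+delta*i/n)); 
    st(); arm.dwell(.2); st()
    jaws.move_gripper(0.9); arm.move_linear([*K,.15],vel=.25)
def look(tag,yaw=-.19):
    arm.move_pose([.445,.04,.19],down(yaw)); st()
    im,d=optics.grab_frame('wrist'); cv2.imwrite(f'pics/{tag}.png',im[:,:,::-1]); np.save(f'pics/{tag}.npy',d)
    for n in ['pointer_tip','scale_mark','stop_face','knob_grip','v_center']: print(n,spot('wrist',n))
E
python3 - <<'E'
from knob import *
turn(.45,-1.15); look('k1')
im=cv2.imread('pics/k1.png'); cv2.imwrite('pics/k1c.png',cv2.resize(im,(800,500)))
E
```

```text
5.94 [0.5258 0.1453 0.0578] F [-1.81  0.32  6.23] M [-0.1   0.36 -0.04] w 0.395 ff 59.1 q7 0.25
7.67 [0.5247 0.1454 0.0578] F [-4.85  0.15 11.02] M [-0.05  1.01 -0.23] w 0.396 ff 59.6 q7 -0.58
7.88 [0.5247 0.1454 0.0578] F [-4.05 -0.53 10.24] M [-0.06  0.96 -0.24] w 0.4 ff 59.6 q7 -0.58
9.5 [0.4447 0.04   0.1896] F [ 0.4  -0.02 -0.13] M [-0.   -0.02 -0.05] w 0.898 ff 0.0 q7 -0.13
pointer_tip [(0.93, array([0.4434, 0.0894, 0.0224]))]
scale_mark [(0.82, array([0.4416, 0.0838, 0.0161]))]
stop_face [(0.79, array([0.5119, 0.0699, 0.0665]))]
knob_grip [(0.68, array([0.5261, 0.1492, 0.0645]))]
v_center [(0.81, array([ 0.4947, -0.0169,  0.0636])), (0.52, array([0.7358, 0.1465, 0.0428]))]
```

View pics/k1c.png

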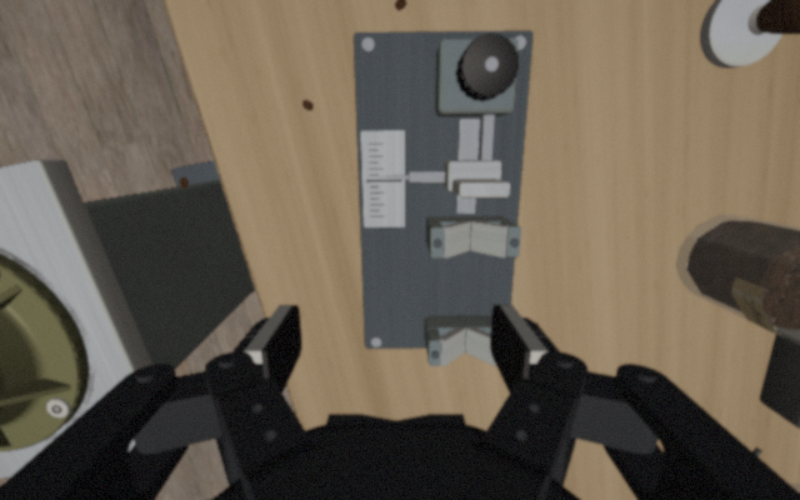

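```bash
python3 - <<'E'
import cv2
im=cv2.imread('pics/k1.png'); cv2.imwrite('pics/k1z.png',cv2.resize(im[95:190,280:370],None,fx=6,fy=6,interpolation=cv2.INTER_CUBIC))
E
```

```text
(no output)
```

View pics/k1z.png

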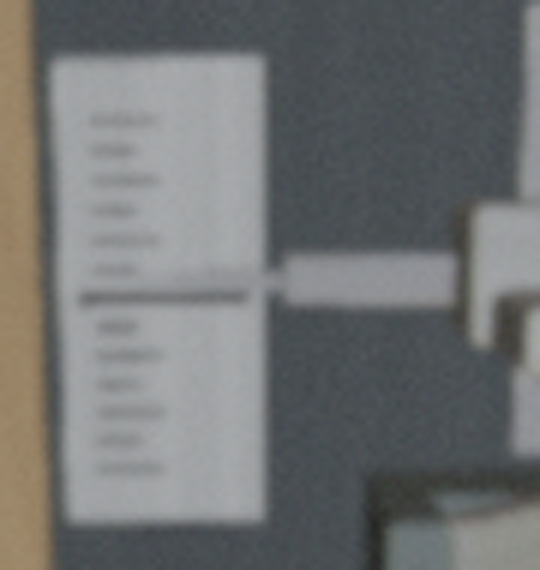

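```bash
cat >> knob.py <<'E'
def look2(tag,yaw=-.19):
    arm.move_pose([.431,.02,.11],down(yaw)); st()
    im,d=optics.grab_frame('wrist'); cv2.imwrite(f'pics/{tag}.png',im[:,:,::-1])
    T=c2w('wrist'); i=optics.camera_info('wrist'); P=np.linalg.inv(T)@np.r_[.442,.085,.016,1]
    u=int(i['cx']+i['fx']*P[0]/-P[2]); v=int(i['cy']-i['fy']*P[1]/-P[2]); print(u,v,'cam',T[:3,3])
    c=im[v-50:v+50,u-55:u+75,::-1]; cv2.imwrite(f'pics/{tag}z.png',cv2.resize(c,None,fx=6,fy=6,interpolation=cv2.INTER_CUBIC))
E
python3 - <<'E'
from knob import *
turn(-.02,-.33); look2('k2')
E
```

```text
11.64 [0.5254 0.1454 0.058 ] F [-2.93 -1.11  8.5 ] M [-0.1   0.66 -0.02] w 0.4 ff 59.3 q7 -0.05
12.12 [0.5251 0.1454 0.058 ] F [-4.39  0.53  9.8 ] M [-0.01  0.84 -0.26] w 0.397 ff 59.5 q7 -0.29
12.32 [0.5251 0.1454 0.058 ] F [-4.14 -0.73 10.31] M [-0.03  0.82 -0.19] w 0.393 ff 59.5 q7 -0.29
14.03 [0.4309 0.0199 0.1095] F [ 0.88  0.46 -0.2 ] M [-0.03 -0.07 -0.01] w 0.901 ff 0.0 q7 0.02
315 124 cam [0.44330722 0.08798446 0.24389847]
```

View pics/k2z.png

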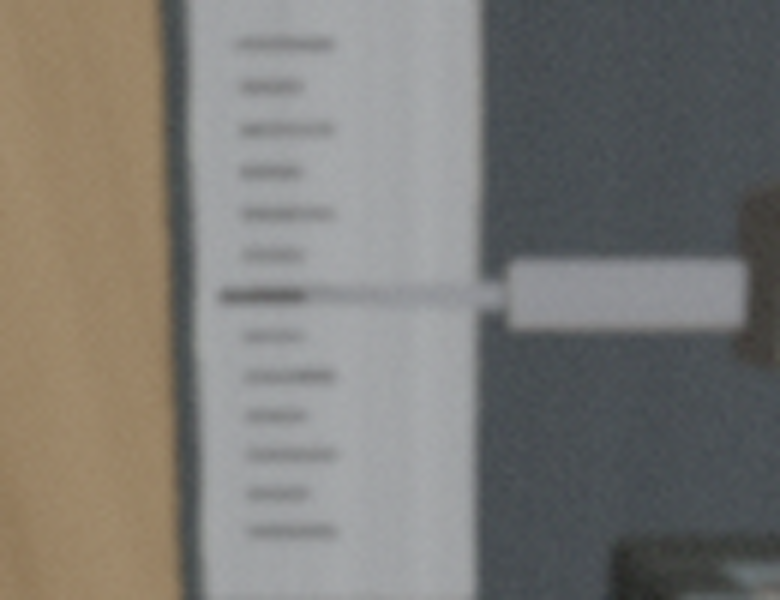

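```bash
python3 - <<'E'
from h import *
jaws.move_gripper(1.0)
arm.move_linear([.431,.0,.2],vel=.3)
arm.move_pose([.465,-.32,.22],down(-1.248)); st()
im,d=optics.grab_frame('wrist'); cv2.imwrite('pics/b1.png',im[:,:,::-1])
print(spot('wrist','barrel_center'),spot('wrist','rest'))
t=optics.trace('wrist','barrel'); m=t[0]['pixels']
p=cloud('wrist',d,m); print(t[0]['conf'],len(p))
p=p[(p[:,2]>.03)&(p[:,2]<.075)]
c=np.median(p,0)
for _ in range(3):
    w,V=np.linalg.eigh(np.cov(p[:,:2].T)); ax=V[:,1]*np.sign(V[0,1]); 
    l=(p[:,:2]-p[:,:2].mean(0))@ax; n=np.array([-ax[1],ax[0]]); h=(p[:,:2]-p[:,:2].mean(0))@n
    p=p[abs(h-np.median(h))<.02]
l0=(p[:,:2])@ax; h0=p[:,:2]@n
lo,hi=np.percentile(l0,[.3,99.7]); print('len',hi-lo,'wid',np.percentile(h0,[1,99]),'ztop',np.percentile(p[:,2],[50,90,99]))
print('ang',np.arctan2(ax[1],ax[0]),'ctr',ax*(lo+hi)/2+n*np.percentile(h0,[1,99]).mean())
top=p[p[:,2]>np.percentile(p[:,2],70)]; print('ridge h',np.median(top[:,:2]@n), 'ctr h',np.percentile(h0,[1,99]).mean())
E
```

```text
16.02 [ 0.4656 -0.3181  0.2193] F [ 0.76  0.03 -0.52] M [-0.01 -0.02 -0.01] w 1.001 ff 0.0 q7 -0.26
[(0.69, array([ 0.4848, -0.3163,  0.0347]))] [(0.44, array([ 0.4961, -0.016 ,  0.0036]))]
0.74 4684
len 0.15817488574290567 wid [-0.47098967 -0.43808809] ztop [0.05098354 0.05336563 0.05433531]
ang 0.32679490002049055 ctr [ 0.48616898 -0.31515331]
ridge h -0.45437696725184573 ctr h -0.4545388793573417
```

View pics/b1.png

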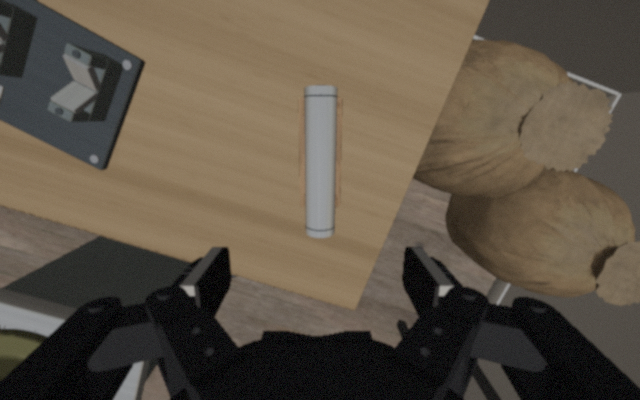

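```bash
python3 - <<'E'
from h import *
a=.327-np.pi/2; C=[.4862,-.3152]
arm.move_pose([*C,.10],down(a)); arm.move_linear([*C,.026],vel=.1); st()
jaws.move_gripper(0.0); s=st()
arm.move_linear([*C,.2],vel=.2); st()
im,d=optics.grab_frame('wrist'); print(spot('wrist','barrel_center'))
yaw=-.19; Y=np.array([-np.sin(yaw),np.cos(yaw)]); V=np.array([.4949,-.0158])
arm.move_pose([*(V-.008*Y),.2],down(yaw)); st()
arm.move_linear([*(V-.008*Y),.10]); st()
im,d=optics.grab_frame('wrist'); cv2.imwrite('pics/p1.png',im[:,:,::-1])
for n in ['barrel_center','v_center','stop_face','fixture','knob_grip']: print(n,spot('wrist',n))
for c in ['scene','top']:
    im,d=optics.grab_frame(c); 
    for n in ['barrel_center','stop_face','pointer_tip','scale_mark']: print(c,n,spot(c,n))
E
```

```text
17.68 [ 0.4865 -0.3156  0.0266] F [0.3  0.46 0.1 ] M [ 0.01  0.01 -0.04] w 1.002 ff 0.0 q7 -0.1
18.21 [ 0.4863 -0.315   0.0265] F [-0.92  1.58  6.38] M [0.37 0.19 0.03] w 0.378 ff 59.2 q7 -0.1
19.23 [ 0.4858 -0.3146  0.1988] F [-0.74  0.47 -0.76] M [ 0.06  0.01 -0.03] w 0.378 ff 59.5 q7 -0.27
[(0.65, array([ 0.4841, -0.3128,  0.2031]))]
20.45 [ 0.4937 -0.0254  0.2001] F [ 0.32  0.2  -0.59] M [ 0.01 -0.01 -0.02] w 0.377 ff 59.5 q7 0.09
21.27 [ 0.4939 -0.0244  0.1005] F [ 0.25  0.65 -0.64] M [-0.01  0.02  0.  ] w 0.38 ff 59.5 q7 0.19
barrel_center [(0.97, array([ 0.4949, -0.024 ,  0.1068]))]
v_center [(0.58, array([ 0.4881, -0.0228,  0.1126])), (0.41, array([0.44  , 0.0858, 0.0193]))]
stop_face [(0.75, array([0.509 , 0.0604, 0.0639]))]
fixture []
knob_grip [(0.66, array([ 0.4894, -0.0218,  0.1119]))]
scene barrel_center [(0.74, array([ 0.4941, -0.0195,  0.1102]))]
scene stop_face [(0.71, array([0.5109, 0.0618, 0.0664]))]
scene pointer_tip [(0.69, array([0.4441, 0.0796, 0.0179]))]
scene scale_mark [(0.82, array([0.4427, 0.0811, 0.0178])), (0.36, array([ 0.4928, -0.0197,  0.1137]))]
top barrel_center []
top stop_face []
top pointer_tip []
top scale_mark [(0.63, array([0.4389, 0.0828, 0.0209])), (0.49, array([0.508 , 0.0621, 0.063 ]))]
```

View pics/p1.png

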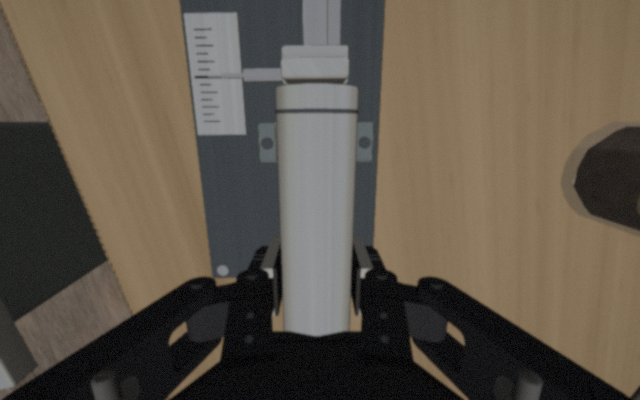

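```bash
cat > pl.py <<'E'
from h import *
yaw=-.19; Y=np.array([-np.sin(yaw),np.cos(yaw),0]); X=np.array([np.cos(yaw),np.sin(yaw),0]); Z=np.array([0,0,1.])
V=np.array([.4949,-.0158,0])
B=np.array([X,Y,Z])
def F(n=4):
    f=[]
    for _ in range(n): arm.dwell(.03); f.append(status.get_state()['ft_force'])
    return B@np.mean(f,0)
def act(): return B@(np.array(status.get_state()['tcp_pos'])-V)
def go(c,vel=.05): arm.move_linear(list(V+B.T@c),vel=vel)   # c in fixture axes
E
python3 - <<'E'
from pl import *
f0=F(8); print('f0',f0.round(2))
c=np.array([0,-.008,.061]); go(c,.08); f=F(); print(act().round(4),(f-f0).round(2))
for i in range(14):
    c[1]+=.001; go(c,.02); f=F()-f0; print(i,c.round(4),act().round(4),f.round(2))
    if f[1]<-3 or np.linalg.norm(f)>12: break
np.save('c.npy',c); np.save('f0.npy',f0); st()
E
```

```text
f0 [ 0.05 -0.27 -0.74]
[ 0.0004 -0.008   0.0614] [ 0.05  0.03 -0.53]
0 [ 0.    -0.007  0.061] [ 0.     -0.0069  0.0611] [ 0.23  0.2  -0.44]
1 [ 0.    -0.006  0.061] [ 0.    -0.006  0.061] [-0.52 -0.09 -0.38]
2 [ 0.    -0.005  0.061] [-0.    -0.005  0.061] [0.11 0.31 0.11]
3 [ 0.    -0.004  0.061] [ 0.    -0.004  0.061] [ 0.21  0.37 -0.69]
4 [ 0.    -0.003  0.061] [-0.    -0.003  0.061] [-0.23  0.36 -0.39]
5 [ 0.    -0.002  0.061] [-0.    -0.002  0.061] [ 0.51  0.66 -0.42]
6 [ 0.    -0.001  0.061] [ 0.     -0.0011  0.061 ] [ 0.06 -1.   -0.26]
7 [0.    0.    0.061] [ 0.    -0.001  0.061] [ 0.05 -5.13 -0.27]
26.18 [ 0.4947 -0.0168  0.061 ] F [-1.21 -5.37 -0.92] M [-1.08  0.2   0.09] w 0.379 ff 59.6 q7 0.22
```

```bash
python3 - <<'E'
from pl import *
c=np.load('c.npy'); f0=np.load('f0.npy'); c[1]=-.0007
for i in range(40):
    go(c,.02); f=F()-f0; print(i,c.round(4),act().round(4),f.round(2))
    if f[2]>10 or np.linalg.norm(f)>18: break
    if abs(f[0])>1: c[0]+=np.clip(f[0]/8000,-.0008,.0008)
    c[1]+=np.clip((f[1]+2.5)/8000,-.0004,.0004)
    if f[2]<2 or abs(f[0])<.25*f[2]+.8: c[2]-=.0007 if f[2]<2 else .0004
np.save('c.npy',c); st()
E
```

```text
0 [ 0.     -0.0007  0.061 ] [ 0.    -0.001  0.061] [ 0.11 -3.9  -0.08]
1 [ 0.     -0.0009  0.0603] [ 0.     -0.0011  0.0604] [-0.16 -4.81  1.59]
2 [ 0.     -0.0012  0.0596] [ 0.0001 -0.0011  0.0597] [-0.74 -3.86  1.39]
3 [ 0.     -0.0013  0.0589] [ 0.0001 -0.0011  0.0589] [ 0.5  -2.46  0.84]
4 [ 0.     -0.0013  0.0582] [-0.0001 -0.0011  0.0581] [ 0.11 -1.31  0.35]
5 [ 0.     -0.0012  0.0575] [-0.0001 -0.0011  0.0575] [ 0.24 -1.1   0.49]
6 [ 0.     -0.001   0.0568] [-0.0001 -0.0011  0.0568] [ 0.02 -2.23  0.4 ]
7 [ 0.     -0.001   0.0561] [ 0.     -0.0011  0.0561] [-0.19 -2.98  0.86]
8 [ 0.     -0.001   0.0554] [ 0.0002 -0.0011  0.0554] [ 0.3  -2.91  1.11]
9 [ 0.     -0.0011  0.0547] [ 0.0004 -0.0011  0.0549] [ 1.51 -2.54  3.54]
10 [ 0.0002 -0.0011  0.0543] [ 0.0005 -0.0011  0.0547] [ 0.04 -2.38  7.94]
11 [ 0.0002 -0.0011  0.0539] [ 0.0005 -0.0011  0.0546] [-1.25 -2.85 12.06]
30.77 [ 0.4952 -0.017   0.0546] F [-1.69 -2.68 10.89] M [-0.55  0.24  0.32] w 0.379 ff 61.1 q7 0.23
```

```bash
python3 - <<'E'
from pl import *
f0=np.load('f0.npy'); c=np.load('c.npy')
c[0]=0.0001; c[2]=.054; go(c,.02); arm.dwell(.5); print(act().round(4),(F(8)-f0).round(2))
optics.grab_frame('wrist'); im,d=optics.grab_frame('wrist'); cv2.imwrite('pics/f1.png',im[:,:,::-1])
print(spot('wrist','barrel_center'),spot('wrist','stop_face')); st()
E
```

```text
[ 0.0005 -0.0011  0.0547] [-0.44 -2.49 10.31]
[(0.74, array([ 0.4937, -0.0177,  0.0616])), (0.44, array([0.5081, 0.0609, 0.0646]))] [(0.84, array([0.5058, 0.0622, 0.0634]))]
31.99 [ 0.4952 -0.0169  0.0546] F [-0.32 -2.93  9.93] M [-0.62  0.17  0.27] w 0.378 ff 60.7 q7 0.23
```

View pics/f1.png

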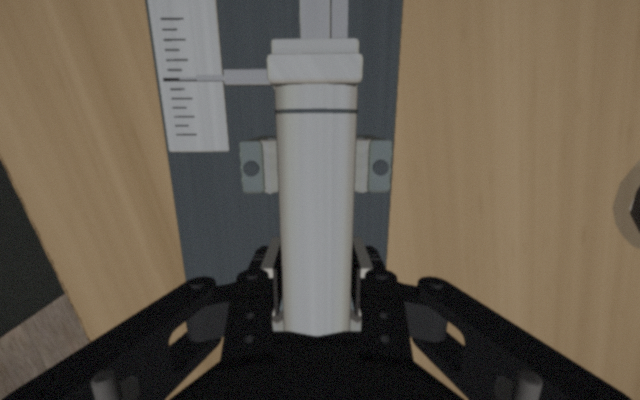

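The barrel end meets the stop at about (317,83) and lies in the V. The pointer is on the mark at about (190,78). The push is about 10 N with almost no side force.

```bash
python3 -c "
from h import *
print(job.close_job())"
```

```text
the job is handed in; nothing more can be done
None
```

The job is handed in at about 32 s: the pointer is on the long mark, and the barrel lies in the V against the stop, still gripped and pressed down with about 10 N (side force about 0.4 N); the jar, hex key and tamper were not touched.

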